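# Scale the soil samples and present the carrier to the camera

### The arm

A 6-joint arm with a two-finger parallel gripper is mounted at the origin on the work surface. World frame = base frame: x ahead of the robot, y to its left, z up, the work surface at z = 0. Lengths are in m, angles in rad, forces in N, time in s.
With the tool pointing down it reaches from about 0.375 to 0.975 m from the base axis. Payload 3.8 kg.
Tool frame: the origin (TCP) lies where the fingers leave the gripper's body, on its centre line; the fingertips stand 73 mm ahead of it and the grasp point (between the pads) lies 54 mm ahead of it; z points along the fingers, y is the line along which they close (so a half turn about z gives the same grasp; the last joint's range is limited). The gripper opens to 85 mm and grips with 20 to 120 N. Pads are 22 mm wide; open, the fingers measure 114 mm over their backs; the gripper's body (76 mm by 85 mm) begins 54 mm behind the grasp point. The pads swing forward as they close: fully open they stand 13 mm farther back than shut.
Start: joints at [1.271, 0.264, 1.604, -0, 1.274, -0.037], TCP at [0.175, 0.652, 0.304] pointing down, gripper open.
Joint ranges: [-2.63, 2.63], [-0.94, 2.18], [0.31, 2.57], [-1.31, 4.45], [0, 2.66], [-2.55, 2.55]. Speed limits (rad/s): [2.57, 2.57, 3.14, 3.14, 3.14, 3.14].

### API

Orientations are given as a rotation vector (axis times angle).
In Python, from workcell import read_state, viewer, bot gives the robot as it stands.
- The arm moves only by the tool jog_arm, never from a script. Its argument "increments" is a list that holds one entry, the list of rows, each a list of 7 numbers: the shift along the tool's x, y, z in units of 30 mm (1.0 is 30 mm), then the turn, a rotation vector about the tool's x, y, z in units of 6 degrees (1.0 is 6 degrees), then the opening, from -1 (shut) to 1 (fully open). A call has exactly 5 rows; each row shifts and turns the commanded pose from where the row before left it, along the tool's axes as they then stand; what a row does not reach is not made up. A row lasts 1/12 s, in which the tool goes at most 41.7 mm and 7.16 degrees, less where a joint would pass 70% of its speed; a pose out of reach is approached as far as the arm can. A call is refused whole if a number of a shift passes 1 or a number of a turn 1, either way. A call with a gripper value outside its range is refused whole. The fingers move at their own pace and stop on an object; "force" is the grip in N (left out, the last holds). Time passes only in rows, so rows that do not move let the fingers close, or fill a call up. It gives the time, the measured TCP pose, the force, the opening and the grip force at its end, in the units of the state.
- read_state(): the state, without advancing time (a new reading comes with each control period).
- viewer.read_camera(name): name is "side" or "top"; returns (picture, depth): 400x640x3 uint8, blue, green, red; 400x640 float32, m along the optical axis (not along the pixel's ray), 0 where there is no reading.
- viewer.camera_params(name): a dict with "fx", "fy", "cx", "cy" (pixels), "k1" (the pictures are not rectified: a ray, as slopes to the right and down, at radius r is drawn at 1 + k1 r^2 times it, then the intrinsics apply), "R" (3x3) and "t" (3): a world point X has camera coordinates R X + t. Camera axes: x right, y down, z forward; pixel columns grow to the right and rows downward; lengths in m; the calibration is good to about 2 mm. A picture is of the moment at which its call begins. camera_params takes no time and is no camera call.
- bot.finish_job(): hands the job in; it is judged then, once.
The state is a dict: "time": time; "q": joint angles; "joint_vel": joint speeds; "joint_torque": joint torques, N m; "tool_pos": TCP position; "tcp_rot": TCP orientation; "wrist_force": force on the tool from outside, world axes, zero at the start; "torque": the same for the moment, N m; "width": opening from 0.0 (shut) to 1.0 (fully open); "grip_force": force on a finger pad.
Only numpy, scipy, OpenCV 4.12 (cv2) and the standard library are available. Lean on these libraries where they do the work, as an engineer would, in place of code of your own. Each camera call takes 0.05 s, during which the arm holds its last target. There are 200 camera calls.

### The job

For the record photo of the soil samples, lay the scale rule flat on the floor of the white sample carrier, in the lane without soil discs, with its long edge flush against the carrier's outer long lip, and let go of it. Then take the carrier by its bridge handle, lift it straight up about 12 cm clear of the table with the rule and both discs lying on it, and keep it steady and level there: the job finishes while you are still holding it in the air. Never tip the carrier, and leave the tub and the jars where they are.

Things in the scene. Friction and masses are not known exactly. Their poses are not given: they have to be found in the camera images.
- tray: sample carrier: loose white plastic tray, 250 (its x) by 208 mm (y), 280 g. Origin at the centre of its underside, z up. Floor 4 mm thick; all round a lip 4 mm thick, top 14 mm above the underside, inner faces at x = +-121 and y = +-100 mm. A bridge handle over y = 0 parts two lanes: y < 0 holds the soil discs; y > 0 is empty, for the rule, flush against the lip face at y = +100 mm
- tray_handle (a point): centre of the carrier's grey bridge handle, 65 mm above the carrier's underside and above its middle; axes as the carrier's. The handle's bar is 150 mm long (x), 16 mm wide (y) and 20 mm high (55 to 75 mm above the underside), on two posts 10 mm thick at x = -70 and +70 mm; open below between the posts
- rule: the scale rule, a loose flat aluminium bar with dark tick marks, 200 mm long (x), 40 mm wide (y), 6 mm thick, about 130 g, lying on the table left or right of the carrier at the start; it carries a black upright grip block at its middle. The same either way round. Origin at the centre of its underside, z up
- rule_grip (a point): centre of the rule's black grip block, over the middle of the rule, 26 mm above the rule's underside; axes as the rule's. The block is 36 mm long (x), 16 mm wide (y) and 40 mm high, from 6 to 46 mm above the rule's underside
- disc_a_mid (a point): centre of a loose dark brown soil disc, 60 mm diameter, 20 mm thick, lying flat on the carrier's floor in the lane at y < 0; 55 to 115 g
- disc_b_mid (a point): centre of the other loose soil disc, 60 mm diameter, 26 mm thick, lying flat in the same lane; 55 to 115 g
- tub: bystander: open clear plastic tub with soil in it, 110 by 110 mm, 70 mm high, on the table on the other side of the carrier from the rule; origin at the centre of its underside
- jar_a: bystander: open glass jar, 80 mm diameter, 110 mm high, beyond the carrier; origin at the centre of its underside
- jar_b: bystander: amber glass jar with a steel cap, 72 mm diameter, 100 mm high, beyond the carrier; origin at the centre of its underside

How it is judged:
By the outcome, as a careful person would: the job done as asked, in the order asked, and still so for the second after the job is handed in, while the arm keeps its last pose, push and grip.
It also fails if it takes over 64 s, if anything falls off the work surface, if the arm or the gripper's body presses on something with over 40 N, if the wrist force passes 120 N, or if a joint passes its speed limit or range.

## Working session

There is one attempt and no reset: what is moved stays moved. The work goes in short steps, Python scripts to look and compute and a tool call to move; the robot and the scene stay as the last step left them, time stands still between calls to the robot, and variables do not carry over. Pictures are saved under pics/ and viewed, at most 10 in all, crops included, and the job is handed in when it is done.

Besides the shell and the picture viewer there is one more tool, called after ">>>" by a JSON object that holds its "name" and its "arguments". jog_arm: Moves the arm, as the interface text tells. Its arguments: {"type":"object","properties":{"increments":{"type":"array","items":{"type":"array","items":{"type":"array","items":{"type":"number"}}}},"force":{"type":"number"}},"required":["increments"]}

```bash
mkdir -p pics; ls
cat > h.py <<'E'
import numpy as np, cv2
from workcell import read_state, viewer, bot
def cam(n):
    p=viewer.camera_params(n); return p,np.array([[p['fx'],0,p['cx']],[0,p['fy'],p['cy']],[0,0,1.]]),np.array([p['k1'],0,0,0,0.])
def world(n,uv,depth=None,z=None):
    "pixels -> world, with depth image or plane z"
    p,K,D=cam(n); R=np.array(p['R']);t=np.array(p['t']); uv=np.array(uv,float).reshape(-1,2)
    s=cv2.undistortPoints(uv.reshape(-1,1,2),K,D).reshape(-1,2); d=np.c_[s,np.ones(len(s))]
    c=-R.T@t; w=d@R
    if z is not None: k=(z-c[2])/w[:,2]
    else: k=depth[uv[:,1].round().astype(int),uv[:,0].round().astype(int)]
    return c+w*np.reshape(k,(-1,1))
def cloud(n,depth):
    v,u=np.mgrid[0:400,0:640]; return world(n,np.c_[u.ravel(),v.ravel()],depth).reshape(400,640,3)
def pix(n,X):
    p,K,D=cam(n); return cv2.projectPoints(np.array(X,float).reshape(-1,1,3),cv2.Rodrigues(np.array(p['R']))[0],np.array(p['t'],float),K,D)[0].reshape(-1,2)
E
python3 - <<'E'
from h import *
for n in('top','side'):
    im,d=viewer.read_camera(n); cv2.imwrite(f'pics/{n}0.png',im); np.savez(f'{n}0.npz',im=im,d=d); p=viewer.camera_params(n); print(n,-np.array(p['R']).T@np.array(p['t']),p['fx'],p['R'])
print(read_state())
E
```

```text
pics
top [0.44742927 0.01301265 1.26716082] 491.5567430985706 [[ 0.02714301 -0.99941998  0.02056615]
 [-0.99100331 -0.02960034 -0.13052305]
 [ 0.13105611 -0.01683834 -0.99123194]]
side [ 0.48804668 -0.79167946  0.90563629] 464.8359645219579 [[ 0.99066397 -0.13543456 -0.01556861]
 [-0.10836239 -0.7130073  -0.6927324 ]
 [ 0.08271938  0.68795208 -0.72102666]]
{'time': 0.1, 'q': array([ 1.27112422e+00,  2.64684719e-01,  1.60523818e+00,  2.96642609e-05,
        1.27371446e+00, -3.69285305e-02]), 'joint_vel': array([-0.00123799, -0.00033785, -0.00371338,  0.00040652,  0.00116049,
       -0.00147484]), 'joint_torque': array([-2.34800273e-04, -5.16718411e+01, -3.68584263e+01, -6.91325226e-05,
        6.49096721e-03,  3.11698818e-05]), 'tool_pos': array([0.17517886, 0.6513381 , 0.30268133]), 'tcp_rot': array([-0.41149535, -3.11415133,  0.00315859]), 'wrist_force': array([-1.1310669 ,  0.18699223,  1.12697274]), 'torque': array([ 0.01033647, -0.03270115, -0.00227738]), 'grip_force': 0.0, 'width': 0.997111151202792}
```

View pics/top0.png

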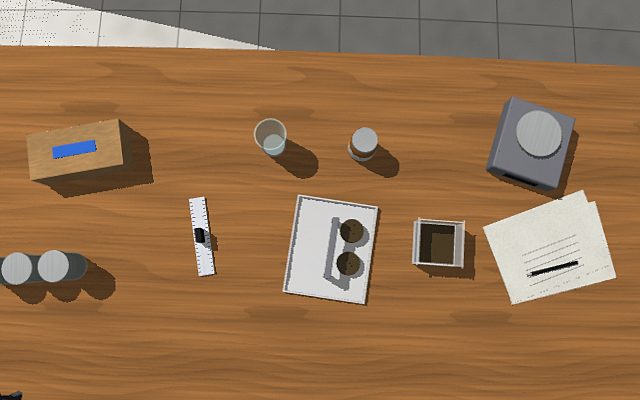

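View pics/side0.png

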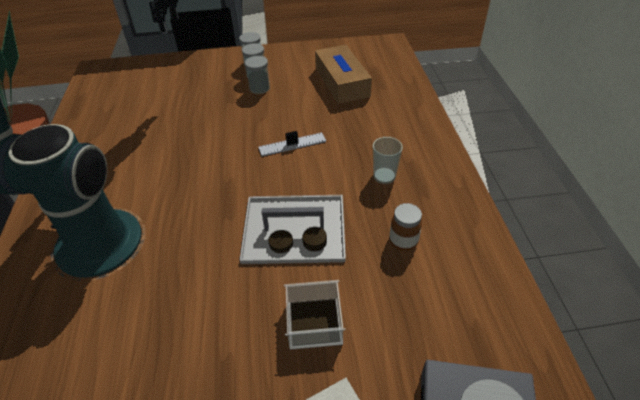

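The top view shows the rule at (202,236) on the left. The tray corners are at about (298,195), (379,206), (366,305) and (283,292). The discs are on the tray's right side at (351,231) and (349,263), the tub is at (438,243), and the jars are at the top. The side view agrees. Next I'll fit poses.

```bash
cat > m.py <<'E'
from h import *
def box(P):
    (c,s,a)=cv2.minAreaRect((P[:,:2]*1000).astype(np.float32)); 
    if s[0]<s[1]: s=s[::-1]; a+=90
    a=(a+90)%180-90
    return np.round(c,1),np.round(s,1),round(a,2)
def seg(n,im,d,roi,zlo,zhi,vmin,vmax,erode=0,plane=None):
    W=cloud(n,d); u0,v0,u1,v1=roi; hsv=cv2.cvtColor(im,cv2.COLOR_BGR2HSV)
    m=np.zeros((400,640),np.uint8); g=np.s_[v0:v1,u0:u1]
    m[g]=((W[...,2]>zlo)&(W[...,2]<zhi)&(hsv[...,2]>=vmin)&(hsv[...,2]<=vmax)&(d>0))[g]
    k,l,st,_=cv2.connectedComponentsWithStats(m); m=l==1+np.argmax(st[1:,4])
    v,u=np.nonzero(m)
    P=W[m] if plane is None else world(n,np.c_[u,v],z=plane)
    return P
E
python3 - <<'E'
from m import *
S={n:np.load(n+'0.npz') for n in('top','side')}
for n,rt,rr in(('top',(270,185,390,315),(180,190,225,285)),('side',(230,185,355,270),(250,120,335,165))):
    im,d=S[n]['im'],S[n]['d']; W=cloud(n,d)
    # table height check
    print(n,'table z',W[330,150] if n=='top' else W[190,180])
    for nm,r in(('tray',rt),('rule',rr)):
        g=np.s_[r[1]:r[3],r[0]:r[2]]; im_=cv2.cvtColor(im[g],cv2.COLOR_BGR2HSV); m=(im_[...,1]<70)
        m=cv2.morphologyEx(m.astype(np.uint8),cv2.MORPH_CLOSE,np.ones((3,3)))
        k,l,st,_=cv2.connectedComponentsWithStats(m); m=l==1+np.argmax(st[1:,4])
        v,u=np.nonzero(m); uv=np.c_[u+r[0],v+r[1]]
        print(nm,'plane',box(world(n,uv,z=.014 if nm=='tray' else .006)),'medz',np.median(W[g][m][:,2]).round(4))
        Z=W[g][...,2]; mm={'tray':(Z>.045)&(Z<.09),'rule':(Z>.02)&(Z<.07)}[nm]
        P=W[g][mm]; print('  high',len(P),box(P), 'zmax',np.percentile(P[:,2],95).round(4), 'med',np.median(P,0).round(4))
        if nm=='tray':
            mm=(Z>.012)&(Z<.04)&(im[g].max(-1)<90); k,l,st,c=cv2.connectedComponentsWithStats(mm.astype(np.uint8))
            for i in range(1,k):
                if st[i,4]>40: P=W[g][l==i]; print('  disc',st[i,4],P.mean(0).round(4),P[:,2].max().round(4))
    print('tub/jars', [np.nanmedian(W[y-2:y+3,x-2:x+3].reshape(-1,3),0).round(3) for x,y in ([(438,243),(365,135),(270,120)] if n=='top' else [])])
E
```

```text
top table z [0.27488742 0.41927656 0.00237146]
tray plane (array([494.1, -30. ]), array([250.8, 210.8]), -7.07) medz 0.0038
  high 418 (array([494.5, -31. ]), array([149.6,  16.1]), -7.03) zmax 0.0777 med [ 0.4937 -0.0307  0.0741]
  disc 421 [ 0.5392 -0.0818  0.0289] 0.0365
  disc 427 [ 0.4575 -0.0749  0.0233] 0.0302
rule plane (array([517.1, 301.5]), array([201.9,  42.3]), 10.74) medz 0.0055
  high 127 (array([516.8, 302. ]), array([35.9, 18. ]), 9.0) zmax 0.0484 med [0.5161 0.2994 0.0444]
tub/jars [array([ 0.515, -0.307,  0.011]), array([ 0.769, -0.105,  0.099]), array([0.798, 0.128, 0.103])]
side table z [0.1945764  0.15121385 0.00173505]
tray plane (array([494.2, -37.4]), array([252.2, 220. ]), -7.05) medz 0.0032
  high 627 (array([494.3, -32.2]), array([150.1,  21.2]), -6.8) zmax 0.0751 med [ 0.4933 -0.0361  0.0704]
  disc 483 [ 0.5412 -0.0878  0.0267] 0.0399
  disc 425 [ 0.458  -0.0816  0.0213] 0.0273
rule plane (array([514.6, 309. ]), array([202.7,  77.8]), 10.86) medz 0.0039
  high 116 (array([516.9, 297.4]), array([35.7, 20.1]), 11.3) zmax 0.0454 med [0.5168 0.2938 0.0374]
tub/jars []
```

>>> {"name": "jog_arm", "arguments": {"increments": [[[-0.94,-0.55,0,0,0,0,1],[-0.94,-0.55,0,0,0,0,1],[-0.94,-0.55,0,0,0,0,1],[-0.94,-0.55,0,0,0,0,1],[-0.94,-0.55,0,0,0,0,1]]], "force": 40}}

```text
time: 0.52
tool_pos: [0.2906, 0.5341, 0.3032]
tcp_rot: [-0.411, -3.114, 0.002]
wrist_force: [0.2, 0.7, 0.1]
width: 1.004
grip_force: 0.0
```

>>> {"name": "jog_arm", "arguments": {"increments": [[[-0.94,-0.55,0,0,0,0,1],[-0.94,-0.55,0,0,0,0,1],[-0.94,-0.55,0,0,0,0,1],[-0.94,-0.55,0,0,0,0,1],[-0.94,-0.55,0,0,0,0,1]]]}}

```text
time: 0.93
tool_pos: [0.4054, 0.4177, 0.3033]
tcp_rot: [-0.411, -3.114, 0.001]
wrist_force: [0.6, 0.4, 0.3]
width: 0.998
grip_force: 0.0
```

>>> {"name": "jog_arm", "arguments": {"increments": [[[-0.94,-0.55,0,0,0,0,1],[-0.94,-0.55,0,0,0,0,1],[-0.94,-0.55,0,0,0,0,1],[-0.94,-0.55,0,0,0,0,1],[-0.94,-0.55,0,0,0,0,1]]]}}

```text
time: 1.35
tool_pos: [0.5202, 0.3015, 0.3034]
tcp_rot: [-0.412, -3.114, 0.001]
wrist_force: [0.4, 1.7, -0.2]
width: 0.998
grip_force: 0.0
```

>>> {"name": "jog_arm", "arguments": {"increments": [[[0,0,0.8,0,0,-0.86,1],[0,0,0.8,0,0,-0.86,1],[0,0,0.8,0,0,-0.86,1],[0,0,0.8,0,0,-0.86,1],[0,0,0.8,0,0,-0.86,1]]]}}

```text
time: 1.77
tool_pos: [0.5193, 0.3025, 0.1824]
tcp_rot: [0.3, -3.127, 0.0]
wrist_force: [0.7, 0.2, -0.0]
width: 0.999
grip_force: 0.0
```

>>> {"name": "jog_arm", "arguments": {"increments": [[[0,0,0,0,0,0,1],[0,0,0,0,0,0,1],[0,0,0,0,0,0,1],[0,0,0,0,0,0,1],[0,0,0,0,0,0,1]]]}}

```text
time: 2.18
tool_pos: [0.5207, 0.3036, 0.1862]
tcp_rot: [-0.293, 3.124, 0.002]
wrist_force: [-0.1, 0.0, -0.8]
width: 0.998
grip_force: 0.0
```

```bash
cat > go.py <<'E'
from h import *
from scipy.spatial.transform import Rotation as Ro
def todo(x,y,z,yaw):
    "remaining units in tool axes to TCP at x,y,z (mm), tool down, tool y at yaw+90 deg (or half turn)"
    s=read_state(); R=Ro.from_rotvec(s['tcp_rot']); a=np.radians(yaw+90); 
    best=None
    for h in(0,np.pi):
        ty=np.array([np.cos(a+h),np.sin(a+h),0]); tz=np.array([0,0,-1.]); T=Ro.from_matrix(np.c_[np.cross(ty,tz),ty,tz])
        r=np.degrees((R.inv()*T).as_rotvec())/6
        if best is None or np.linalg.norm(r)<np.linalg.norm(best): best=r
    dw=np.array([x,y,z])/1000-s['tool_pos']
    print('t',s['time'],'pos',s['tool_pos'].round(4),'toolx',R.as_matrix()[:,0].round(3),'w',round(s['width'],3),'grip',s['grip_force'],'F',np.round(s['wrist_force'],1),'q',s['q'].round(2))
    print('shift',R.inv().apply(dw/.03).round(2),'turn',best.round(2),'shift in turned frame',(R*Ro.from_rotvec(np.radians(best*6))).inv().apply(dw/.03).round(2))
E
python3 -c "
from go import *
todo(516.8,301,86,10.8)"
```

```text
t 2.1833 pos [0.5207 0.3036 0.1862] toolx [-0.983 -0.186 -0.004] w 0.998 grip 0.0 F [-0.1  0.  -0.8] q [ 0.49  0.23  1.88 -0.    1.03 -1.27]
shift [ 0.15 -0.06  3.34] turn [ 0.01  0.03 -0.02] shift in turned frame [ 0.14 -0.06  3.34]
```

>>> {"name": "jog_arm", "arguments": {"increments": [[[0.15,-0.06,0.67,0,0,0,1],[0,0,0.67,0,0,0,1],[0,0,0.67,0,0,0,1],[0,0,0.67,0,0,0,1],[0,0,0.66,0,0,0,1]]]}}

```text
time: 2.6
tool_pos: [0.5164, 0.3009, 0.0845]
tcp_rot: [-0.293, 3.125, 0.002]
wrist_force: [0.3, 0.3, -0.1]
width: 0.997
grip_force: 0.0
```

>>> {"name": "jog_arm", "arguments": {"increments": [[[0,0,0,0,0,0,1],[0,0,0,0,0,0,1],[0,0,0,0,0,0,-0.3],[0,0,0,0,0,0,-0.6],[0,0,0,0,0,0,-0.8]]]}}

```text
time: 3.02
tool_pos: [0.5167, 0.301, 0.0857]
tcp_rot: [-0.294, 3.125, 0.002]
wrist_force: [0.3, -0.6, 0.7]
width: 0.606
grip_force: 0.0
```

>>> {"name": "jog_arm", "arguments": {"increments": [[[0,0,0,0,0,0,-1],[0,0,0,0,0,0,-1],[0,0,0,0,0,0,-1],[0,0,0,0,0,0,-1],[0,0,0,0,0,0,-1]]]}}

```text
time: 3.43
tool_pos: [0.5159, 0.3006, 0.0844]
tcp_rot: [-0.294, 3.127, 0.001]
wrist_force: [-0.3, -1.0, 4.3]
width: 0.188
grip_force: 40.1
```

>>> {"name": "jog_arm", "arguments": {"increments": [[[0,0,0,0,0,0,-1],[0,0,0,0,0,0,-1],[0,0,0,0,0,0,-1],[0,0,0,0,0,0,-1],[0,0,0,0,0,0,-1]]]}}

```text
time: 3.85
tool_pos: [0.5159, 0.3006, 0.0844]
tcp_rot: [-0.294, 3.127, 0.001]
wrist_force: [-1.8, 0.5, 5.3]
width: 0.183
grip_force: 40.2
```

```bash
python3 -c "
from go import *
todo(516.8,301,86,10.8)"
```

```text
t 3.85 pos [0.5159 0.3006 0.0844] toolx [-0.982 -0.186 -0.001] w 0.183 grip 40.213115215301514 F [-1.8  0.5  5.3] q [ 0.49  0.34  1.95  0.    0.85 -1.27]
shift [-0.03  0.01 -0.05] turn [ 0.    0.01 -0.01] shift in turned frame [-0.03  0.01 -0.05]
```

>>> {"name": "jog_arm", "arguments": {"increments": [[[0,0,-0.4,0,0,0,-1],[0,0,-0.8,0,0,0,-1],[0,0,-0.8,0,0,0,-1],[0,0,-0.8,0,0,0,-1],[0,0,-0.5,0,0,0,-1]]]}}

```text
time: 4.27
tool_pos: [0.5159, 0.3006, 0.1853]
tcp_rot: [-0.294, 3.126, 0.001]
wrist_force: [1.2, 0.2, -1.6]
width: 0.182
grip_force: 39.3
```

>>> {"name": "jog_arm", "arguments": {"increments": [[[0.1,-0.4,0,0,0,0,-1],[0.2,-0.8,0,0,0,0,-1],[0.2,-0.9,0,0,0,0,-1],[0.2,-0.9,0,0,0,0,-1],[0.2,-0.9,0,0,0,0,-1]]]}}

```text
time: 4.68
tool_pos: [0.509, 0.1782, 0.181]
tcp_rot: [0.295, -3.125, 0.002]
wrist_force: [0.3, -0.6, -1.7]
width: 0.18
grip_force: 39.3
```

>>> {"name": "jog_arm", "arguments": {"increments": [[[0.2,-0.9,0,0,0,0,-1],[0.2,-0.9,0,0,0,0,-1],[0.2,-0.9,0,0,0,0,-1],[0.2,-0.9,0,0,0,0,-1],[0.3,-0.7,0,0,0,0,-1]]]}}

```text
time: 5.1
tool_pos: [0.501, 0.0449, 0.1813]
tcp_rot: [0.293, -3.126, 0.001]
wrist_force: [1.3, 0.6, -0.3]
width: 0.184
grip_force: 39.3
```

>>> {"name": "jog_arm", "arguments": {"increments": [[[0,0,0,0,0,0.6,-1],[0,0,0,0,0,0.6,-1],[0,0,0,0,0,0.6,-1],[0,0,0,0,0,0.6,-1],[0,0,0,0,0,0.55,-1]]]}}

```text
time: 5.52
tool_pos: [0.5006, 0.0464, 0.181]
tcp_rot: [-0.196, -3.132, 0.001]
wrist_force: [1.1, -0.9, -0.4]
width: 0.183
grip_force: 39.4
```

>>> {"name": "jog_arm", "arguments": {"increments": [[[0,0,0,0,0,0,-1],[0,0,0,0,0,0,-1],[0,0,0,0,0,0,-1],[0,0,0,0,0,0,-1],[0,0,0,0,0,0,-1]]]}}

```text
time: 5.93
tool_pos: [0.5022, 0.0474, 0.1825]
tcp_rot: [-0.189, -3.135, 0.0]
wrist_force: [-0.4, -0.5, -1.8]
width: 0.184
grip_force: 39.4
```

Run:
```python
from go import *
from m import box
todo(503.3,44.9,90,-7.05)
im,d=viewer.read_camera('top'); W=cloud('top',d)
s=read_state(); z=s['tool_pos'][2]-.0844; print('underside z',z)
hsv=cv2.cvtColor(im,cv2.COLOR_BGR2HSV); cv2.imwrite('pics/top1.png',cv2.resize(im[150:350,200:440],None,fx=3,fy=3))
```

```text
t 5.9333 pos [0.5022 0.0474 0.1825] toolx [-0.993  0.12   0.   ] w 0.184 grip 39.41593945026398 F [-0.4 -0.5 -1.8] q [ 0.04  0.05  2.09 -0.    1.   -1.41]
shift [-0.05 -0.08  3.08] turn [-0.   -0.    0.02] shift in turned frame [-0.05 -0.08  3.08]
underside z 0.09816402357589027
```

View pics/top1.png

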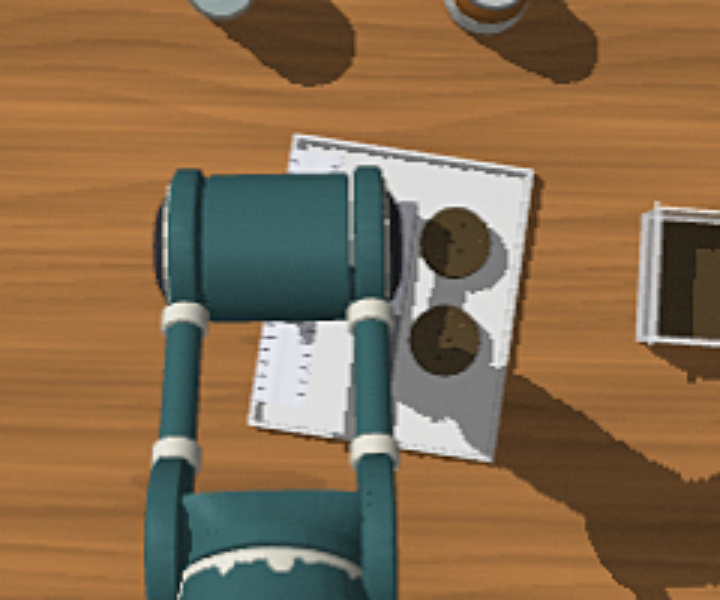

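The arm hides the middle of the rule, but its end shows at about (280,370) in the crop, lined up with the tray's left lip. I'll lower it to just above the floor.

>>> {"name": "jog_arm", "arguments": {"increments": [[[-0.05,-0.08,0.5,0,0,0,-1],[0,0,0.7,0,0,0,-1],[0,0,0.7,0,0,0,-1],[0,0,0.5,0,0,0,-1],[0,0,0.2,0,0,0,-1]]]}}

```text
time: 6.4
tool_pos: [0.5018, 0.0449, 0.1023]
tcp_rot: [-0.19, -3.132, 0.001]
wrist_force: [-1.4, -0.2, -1.7]
width: 0.182
grip_force: 39.4
```

>>> {"name": "jog_arm", "arguments": {"increments": [[[0,0,0.15,0,0,0,-1],[0,0,0.15,0,0,0,-1],[0,0,0.05,0,0,0,-1],[0,0,0,0,0,0,-1],[0,0,0,0,0,0,-1]]]}}

```text
time: 6.82
tool_pos: [0.5042, 0.0449, 0.0949]
tcp_rot: [0.19, 3.134, 0.0]
wrist_force: [-0.5, -0.0, -2.2]
width: 0.178
grip_force: 39.4
```

Run:
```python
from go import *
todo(503.8,48.9,90,-7.05)
im,d=viewer.read_camera('side'); cv2.imwrite('pics/side1.png',cv2.resize(im[150:290,200:400],None,fx=4,fy=4)); np.savez('side1.npz',im=im,d=d)
```

```text
t 6.8167 pos [0.5042 0.0449 0.0949] toolx [-0.993  0.121 -0.001] w 0.178 grip 39.4429475069046 F [-0.5 -0.  -2.2] q [ 0.04  0.18  2.14 -0.    0.82 -1.41]
shift [0.03 0.13 0.16] turn [0.   0.01 0.02] shift in turned frame [0.03 0.13 0.16]
```

View pics/side1.png

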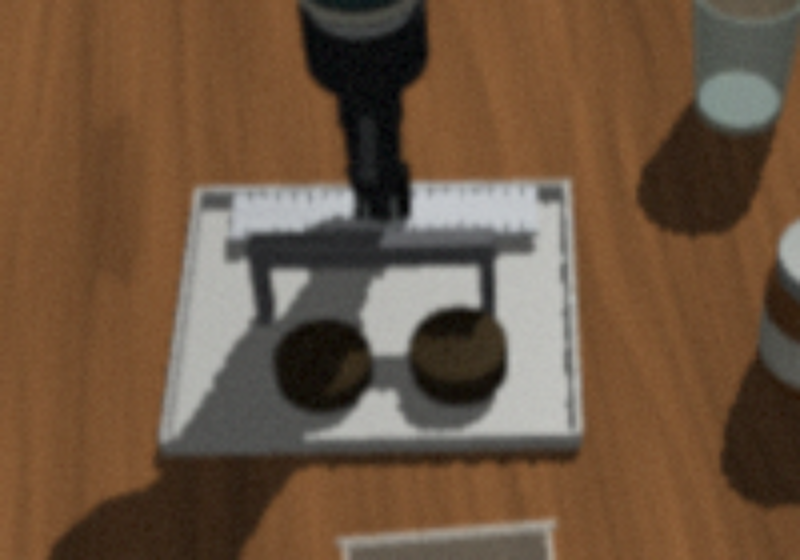

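The side crop shows the rule hovering level just inside the far lip (edge at row 190). The discs sit undisturbed at (323,365) and (458,355). I'll lower it the rest of the way.

>>> {"name": "jog_arm", "arguments": {"increments": [[[0,0,0.05,0,0,0,-1],[0,0,0.05,0,0,0,-1],[0,0,0.04,0,0,0,-1],[0,0,0,0,0,0,-1],[0,0,0,0,0,0,-1]]]}}

```text
time: 7.28
tool_pos: [0.5034, 0.0449, 0.0899]
tcp_rot: [-0.191, -3.136, 0.0]
wrist_force: [0.2, 0.3, -0.3]
width: 0.182
grip_force: 39.4
```

>>> {"name": "jog_arm", "arguments": {"increments": [[[0,0,0.02,0,0,0,-1],[0,0,0.02,0,0,0,-1],[0,0,0,0,0,0,-1],[0,0,0,0,0,0,-1],[0,0,0,0,0,0,-1]]]}}

```text
time: 7.7
tool_pos: [0.5036, 0.0449, 0.0888]
tcp_rot: [-0.191, -3.136, 0.0]
wrist_force: [-0.7, -0.4, -2.0]
width: 0.178
grip_force: 39.4
```

>>> {"name": "jog_arm", "arguments": {"increments": [[[0,0.03,0,0,0,0,-1],[0,0.03,0,0,0,0,-1],[0,0.02,0,0,0,0,-1],[0,0,0,0,0,0,-1],[0,0,0,0,0,0,-1]]]}}

```text
time: 8.12
tool_pos: [0.5039, 0.0473, 0.0888]
tcp_rot: [0.19, 3.136, 0.0]
wrist_force: [-0.0, 0.5, -2.1]
width: 0.181
grip_force: 39.4
```

>>> {"name": "jog_arm", "arguments": {"increments": [[[0,0.02,0,0,0,0,-1],[0,0.02,0,0,0,0,-1],[0,0.01,0,0,0,0,-1],[0,0,0,0,0,0,-1],[0,0,0,0,0,0,-1]]]}}

```text
time: 8.53
tool_pos: [0.504, 0.0487, 0.0888]
tcp_rot: [-0.191, -3.136, 0.0]
wrist_force: [0.3, -1.3, -1.1]
width: 0.181
grip_force: 39.4
```

>>> {"name": "jog_arm", "arguments": {"increments": [[[0,0.02,0,0,0,0,-1],[0,0.02,0,0,0,0,-1],[0,0.02,0,0,0,0,-1],[0,0,0,0,0,0,-1],[0,0,0,0,0,0,-1]]]}}

```text
time: 8.95
tool_pos: [0.5042, 0.0504, 0.0888]
tcp_rot: [-0.19, -3.136, 0.0]
wrist_force: [-0.9, -2.6, -0.4]
width: 0.182
grip_force: 39.5
```

Run:
```python
from m import *
from go import todo
todo(503.8,48.9,89,-7.05)
S=np.load('side0.npz'); S1=np.load('side1.npz'); im,d=viewer.read_camera('side'); np.savez('side2.npz',im=im,d=d)
# tray near edge shift since start: image registration on near half (discs+near lip)
g=np.s_[225:268,235:352]
for nm,a in(('start',S['im']),('hover',S1['im'])):
    A=cv2.cvtColor(a[g],cv2.COLOR_BGR2GRAY).astype(np.float32); B=cv2.cvtColor(im[g],cv2.COLOR_BGR2GRAY).astype(np.float32)
    print(nm,cv2.phaseCorrelate(A,B,cv2.createHanningWindow(A.shape[::-1],cv2.CV_32F)))
cv2.imwrite('pics/side2.png',cv2.resize(im[175:245,235:355],None,fx=6,fy=6,interpolation=cv2.INTER_CUBIC))
```

```text
t 8.95 pos [0.5042 0.0504 0.0888] toolx [-0.993  0.121  0.   ] w 0.182 grip 39.50987935066223 F [-0.9 -2.6 -0.4] q [ 0.05  0.19  2.14 -0.    0.81 -1.4 ]
shift [ 0.01 -0.05 -0.01] turn [-0.   -0.    0.02] shift in turned frame [ 0.01 -0.05 -0.01]
start ((0.350910145097572, -0.1548070452438246), 0.7671246627525047)
hover ((0.1823439582979205, -0.02114729841336782), 1.0093900129530164)
```

View pics/side2.png

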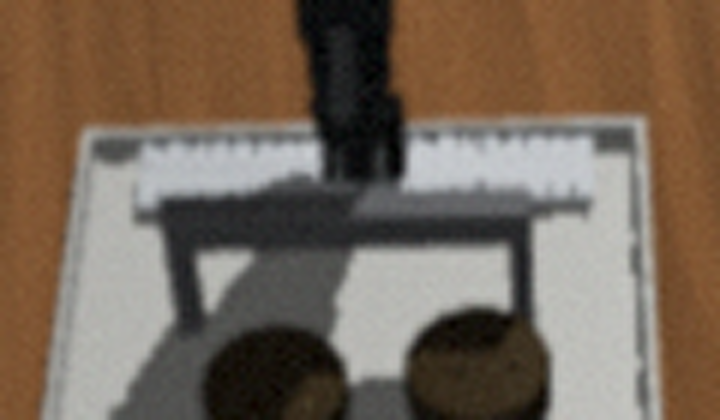

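The crop shows the rule's far edge running along the far lip (row 140), and the sideways force is rising to -2.6 N, so it's touching. I'll give it one more small nudge to seat it, lower it half a millimetre and open.

>>> {"name": "jog_arm", "arguments": {"increments": [[[0,0.02,0,0,0,0,-1],[0,0.02,0,0,0,0,-1],[0,0.02,0,0,0,0,-1],[0,0,0.02,0,0,0,-1],[0,0,0,0,0,0,-1]]]}}

```text
time: 9.42
tool_pos: [0.5046, 0.0525, 0.0884]
tcp_rot: [0.191, 3.136, 0.0]
wrist_force: [-1.7, -2.4, 2.0]
width: 0.183
grip_force: 39.8
```

Run:
```python
from m import *
from go import todo
todo(503.8,48.9,89,-7.05)
F=[]
S=np.load('side2.npz'); im,d=viewer.read_camera('side'); np.savez('side3.npz',im=im,d=d)
g=np.s_[225:268,235:352]
A,B=[cv2.cvtColor(a[g],cv2.COLOR_BGR2GRAY).astype(np.float32) for a in(S['im'],im)]
print(cv2.phaseCorrelate(A,B,cv2.createHanningWindow(A.shape[::-1],cv2.CV_32F)))
g=np.s_[190:215,250:290]
A,B=[cv2.cvtColor(a[g],cv2.COLOR_BGR2GRAY).astype(np.float32) for a in(S['im'],im)]
print('rule',cv2.phaseCorrelate(A,B,cv2.createHanningWindow(A.shape[::-1],cv2.CV_32F)))
```

```text
t 9.4167 pos [0.5046 0.0525 0.0884] toolx [-0.993  0.121 -0.   ] w 0.183 grip 39.780460596084595 F [-1.7 -2.4  2. ] q [ 0.05  0.19  2.14  0.    0.81 -1.4 ]
shift [ 0.01 -0.12 -0.02] turn [0.   0.   0.02] shift in turned frame [ 0.01 -0.12 -0.02]
((0.15593974187954274, -0.22243233758451453), 0.9593033682858503)
rule ((0.4789686210419575, 0.06450063759823621), 0.9630600371360779)
```

>>> {"name": "jog_arm", "arguments": {"increments": [[[0,0,0,0,0,0,-0.5],[0,0,0,0,0,0,-0.4],[0,0,0,0,0,0,-0.3],[0,0,0,0,0,0,-0.2],[0,0,0,0,0,0,-0.2]]]}}

```text
time: 9.88
tool_pos: [0.5045, 0.0525, 0.0882]
tcp_rot: [0.191, 3.136, 0.0]
wrist_force: [-0.0, 0.7, -0.1]
width: 0.4
grip_force: 0.0
```

>>> {"name": "jog_arm", "arguments": {"increments": [[[0,0,-0.1,0,0,0,-0.2],[0,0,-0.2,0,0,0,-0.2],[0,0,-0.4,0,0,0,-0.2],[0,0,-0.6,0,0,0,-0.2],[0,0,-0.8,0,0,0,-0.2]]]}}

```text
time: 10.3
tool_pos: [0.5033, 0.0523, 0.1513]
tcp_rot: [-0.191, -3.133, 0.0]
wrist_force: [0.8, -0.3, -0.2]
width: 0.401
grip_force: 0.0
```

>>> {"name": "jog_arm", "arguments": {"increments": [[[0,0,-0.9,0,0,0,0],[0,0,-0.9,0,0,0,0],[0,0,-0.9,0,0,0,0],[0,0,-0.9,0,0,0,0],[0,0,-0.9,0,0,0,0]]]}}

```text
time: 10.72
tool_pos: [0.5042, 0.0523, 0.289]
tcp_rot: [0.191, 3.134, 0.0]
wrist_force: [1.6, -0.9, 0.3]
width: 0.499
grip_force: 0.0
```

>>> {"name": "jog_arm", "arguments": {"increments": [[[1,0,0,0,0,0,0],[1,0,0,0,0,0,0],[1,0,0,0,0,0,0],[1,0,0,0,0,0,0],[1,0,0,0,0,0,0]]]}}

```text
time: 11.13
tool_pos: [0.3542, 0.0705, 0.2872]
tcp_rot: [0.191, 3.134, 0.001]
wrist_force: [-0.3, 0.3, 0.3]
width: 0.503
grip_force: 0.0
```

Run:
```python
from m import *
from go import todo
todo(503.8,48.9,89,-7.05)
im,d=viewer.read_camera('top'); np.savez('top4.npz',im=im,d=d); cv2.imwrite('pics/top4.png',cv2.resize(im[185:315,270:390],None,fx=5,fy=4.5,interpolation=cv2.INTER_CUBIC)[:600])
W=cloud('top',d); r=(270,185,390,315); g=np.s_[r[1]:r[3],r[0]:r[2]]; Z=W[g][...,2]
for lo,hi in((.045,.09),):
    m=((Z>lo)&(Z<hi)).astype(np.uint8); k,l,st,c=cv2.connectedComponentsWithStats(m)
    for i in range(1,k):
        if st[i,4]>20: P=W[g][l==i]; print(st[i,4],c[i],box(P),P[:,2].max())
m=cv2.morphologyEx((cv2.cvtColor(im[g],cv2.COLOR_BGR2HSV)[...,1]<70).astype(np.uint8),cv2.MORPH_CLOSE,np.ones((3,3)))
k,l,st,_=cv2.connectedComponentsWithStats(m); v,u=np.nonzero(l==1+np.argmax(st[1:,4])); print(box(world('top',np.c_[u+r[0],v+r[1]],z=.014)))
```

```text
t 11.1333 pos [0.3542 0.0705 0.2872] toolx [-0.993  0.122 -0.001] w 0.503 grip 0.0 F [-0.3  0.3  0.3] q [ 0.13 -0.36  2.23  0.    1.27 -1.32]
shift [-5.03 -0.11  6.61] turn [0.   0.01 0.01] shift in turned frame [-5.04 -0.1   6.61]
417 [59.98800959 62.25179856] (array([494.9, -27.3]), array([149.6,  16. ]), -6.9) 0.0813431200131387
89 [27.80898876 56.98876404] (array([506.4,  52. ]), array([35.8, 15.6]), -7.73) 0.05614825255132305
(array([472.1, -23.8]), array([296.6, 210.2]), -6.88)
```

View pics/top4.png

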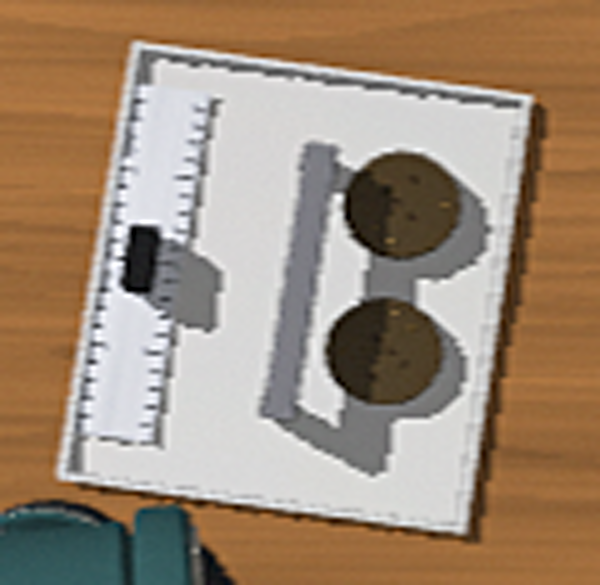

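The rule lies along the left lip, with its grip block at (142,258) in the crop. The handle is clear at (300,280), and both discs are in place. I'll check numerically whether it's flush and parallel.

Run:
```python
from m import *
a=np.load('top4.npz'); im=a['im'].astype(float); u0,v0=270,185
# tray frame sampling: profile across tray y near lip at several x, tray origin from handle/offset
c=np.array([.4949,-.0273]); th=np.radians(-6.95); ex=np.array([np.cos(th),np.sin(th)]); ey=np.array([-ex[1],ex[0]])
ys=np.arange(.050,.112,.002)
for xs in((-.09,-.055),(-.055,-.025),(.035,.06),(.06,.095)):
    acc=[]
    for x in np.arange(*xs,.002):
        P=[np.r_[c+ex*x+ey*y,.010] for y in ys]; uv=pix('top',P).astype(np.float32)
        s=cv2.remap(a['im'],uv[:,0].reshape(1,-1),uv[:,1].reshape(1,-1),cv2.INTER_LINEAR)[0].astype(float); acc.append(s)
    s=np.mean(acc,0); print(xs); print(' gray',s.mean(1).round().astype(int)); print(' b-r',(s[:,0]-s[:,2]).round().astype(int))
```

```text
(-0.09, -0.055)
 gray [217 219 218 179 134 143 185 199 207 218 222 222 221 222 223 222 219 217
 219 222 226 225 214 190 147 147 194 196 150 108 103]
 b-r [  -1   -2   -2   -2   -1    4   10    9    9    9    8    8    8    8
    8    8    9   10    9    8    8    8    9    9   10    7    4  -15
  -54  -96 -101]
(-0.055, -0.025)
 gray [197 195 202 178 141 144 185 199 201 209 214 218 220 222 223 223 221 220
 222 224 224 223 218 206 165 158 191 194 147 107 102]
 b-r [  -1   -1   -1   -2   -1    4   10    9    8    9    9    9    9    8
    8    8    8    9    8    8    9    9    9    9   10    7    2  -17
  -55  -95 -100]
(0.035, 0.06)
 gray [214 218 213 176 128 148 192 209 208 212 216 219 222 225 225 225 225 224
 224 226 224 223 220 213 179 166 191 194 154 114 110]
 b-r [  -3   -2   -2   -2   -2    5   10   10    9    9    9    9    8    8
    8    8    8    8    8    8    8    9    9    8   10    8    4  -17
  -58 -100 -106]
(0.06, 0.095)
 gray [214 216 217 184 138 137 178 197 199 210 221 223 222 224 223 223 222 221
 220 222 224 223 216 179 133 139 190 194 153 113 108]
 b-r [  -2   -2   -2   -2   -2    4   10   11   10   10    9    8    8    8
    8    8    8    8    9    8    8    9   10   10   10    6    3  -17
  -57 -101 -106]
```

Rule edges come out at y≈60 and 100 mm along its whole length, so it's flush and parallel. Now the handle.

```bash
python3 -c "
from go import *
todo(498,-27.6,119,-6.95)"
```

```text
t 11.1833 pos [0.3493 0.0708 0.2862] toolx [-0.993  0.121  0.004] w 0.5 grip 0.0 F [-5.4  1.2 -2.6] q [ 0.13 -0.37  2.24  0.    1.28 -1.32]
shift [-5.34 -2.66  5.55] turn [ 0.   -0.04  0.  ] shift in turned frame [-5.32 -2.66  5.57]
```

>>> {"name": "jog_arm", "arguments": {"increments": [[[-0.7,-0.35,0,0,0,0,0.3],[-1,-0.5,0,0,0,0,0.3],[-1,-0.5,0,0,0,0,0.3],[-1,-0.5,0,0,0,0,0.3],[-1,-0.5,0,0,0,0,0.3]]]}}

```text
time: 11.6
tool_pos: [0.4883, -0.0176, 0.2876]
tcp_rot: [0.19, 3.134, 0.0]
wrist_force: [-0.4, 0.5, 1.2]
width: 0.65
grip_force: 0.0
```

>>> {"name": "jog_arm", "arguments": {"increments": [[[-0.6,-0.3,0,0,0,0,0.3],[0,0,0.6,0,0,0,0.3],[0,0,0.8,0,0,0,0.3],[0,0,0.6,0,0,0,0.3],[0,0,0,0,0,0,0.3]]]}}

```text
time: 12.02
tool_pos: [0.5015, -0.0277, 0.223]
tcp_rot: [-0.191, -3.129, -0.001]
wrist_force: [-1.2, -0.4, -0.7]
width: 0.649
grip_force: 0.0
```

>>> {"name": "jog_arm", "arguments": {"increments": [[[0,0,0,0,0,0,0.3],[0,0,0,0,0,0,0.3],[0,0,0,0,0,0,0.3],[0,0,0,0,0,0,0.3],[0,0,0,0,0,0,0.3]]]}}

```text
time: 12.43
tool_pos: [0.5044, -0.0277, 0.2276]
tcp_rot: [0.19, 3.133, -0.0]
wrist_force: [-0.9, -0.9, 0.7]
width: 0.652
grip_force: 0.0
```

```bash
python3 -c "
from go import *
todo(498,-27.6,119,-6.95)"
```

```text
t 12.4333 pos [ 0.5044 -0.0277  0.2276] toolx [-0.993  0.121 -0.002] w 0.652 grip 0.0 F [-0.9 -0.9  0.7] q [-0.1   0.    2.04 -0.    1.09 -1.55]
shift [ 0.22 -0.02  3.62] turn [0.   0.02 0.  ] shift in turned frame [ 0.21 -0.02  3.62]
```

>>> {"name": "jog_arm", "arguments": {"increments": [[[0.2,0,0.7,0,0,0,0.3],[0,0,0.9,0,0,0,0.3],[0,0,0.9,0,0,0,0.3],[0,0,0.7,0,0,0,0.3],[0,0,0.3,0,0,0,0.3]]]}}

```text
time: 12.85
tool_pos: [0.496, -0.0267, 0.1187]
tcp_rot: [-0.19, -3.132, -0.0]
wrist_force: [-0.0, -0.1, -1.2]
width: 0.647
grip_force: 0.0
```

>>> {"name": "jog_arm", "arguments": {"increments": [[[0,0,0.1,0,0,0,0.3],[0,0,0,0,0,0,0.3],[0,0,0,0,0,0,0.3],[0,0,0,0,0,0,0.3],[0,0,0,0,0,0,0.3]]]}}

```text
time: 13.27
tool_pos: [0.499, -0.0271, 0.1198]
tcp_rot: [0.19, 3.133, -0.0]
wrist_force: [-0.5, -0.2, 0.6]
width: 0.655
grip_force: 0.0
```

Run:
```python
from go import *
todo(498,-27.6,119,-6.95)
im,d=viewer.read_camera('side'); cv2.imwrite('pics/side5.png',cv2.resize(im[160:280,220:370],None,fx=5,fy=5))
```

```text
t 13.2667 pos [ 0.499  -0.0271  0.1198] toolx [-0.993  0.121 -0.003] w 0.655 grip 0.0 F [-0.5 -0.2  0.6] q [-0.1   0.13  2.14 -0.    0.87 -1.55]
shift [ 0.03 -0.02  0.03] turn [ 0.    0.03 -0.  ] shift in turned frame [ 0.03 -0.02  0.03]
```

View pics/side5.png

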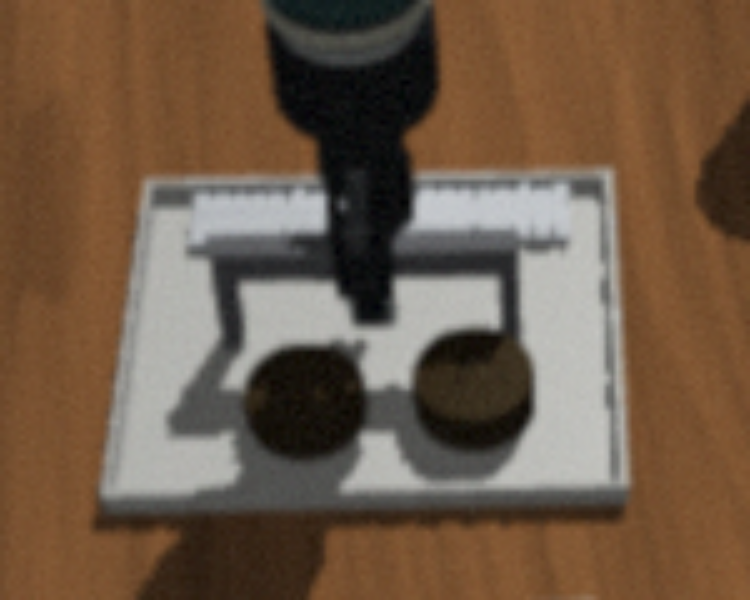

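The side crop shows the fingers straddling the bar at its middle (365,260), clear of the discs. I'll close gradually.

>>> {"name": "jog_arm", "arguments": {"increments": [[[0,0,0,0,0,0,0],[0,0,0,0,0,0,-0.2],[0,0,0,0,0,0,-0.4],[0,0,0,0,0,0,-0.5],[0,0,0,0,0,0,-0.55]]], "force": 70}}

```text
time: 13.73
tool_pos: [0.4978, -0.0269, 0.1182]
tcp_rot: [-0.191, -3.136, 0.0]
wrist_force: [0.2, -0.2, -0.3]
width: 0.221
grip_force: 0.0
```

>>> {"name": "jog_arm", "arguments": {"increments": [[[0,0,0,0,0,0,-0.6],[0,0,0,0,0,0,-0.65],[0,0,0,0,0,0,-0.8],[0,0,0,0,0,0,-1],[0,0,0,0,0,0,-1]]]}}

```text
time: 14.15
tool_pos: [0.4978, -0.027, 0.1183]
tcp_rot: [-0.191, -3.136, 0.0]
wrist_force: [-1.0, -1.3, 3.0]
width: 0.177
grip_force: 68.8
```

>>> {"name": "jog_arm", "arguments": {"increments": [[[0,0,0,0,0,0,-1],[0,0,0,0,0,0,-1],[0,0,0,0,0,0,-1],[0,0,0,0,0,0,-1],[0,0,0,0,0,0,-1]]]}}

```text
time: 14.57
tool_pos: [0.4978, -0.0271, 0.1183]
tcp_rot: [0.191, 3.136, -0.0]
wrist_force: [-1.5, -1.6, 3.8]
width: 0.17
grip_force: 69.0
```

```bash
python3 -c "
from go import *
todo(498,-27.6,119,-6.95)"
```

```text
t 14.5667 pos [ 0.4978 -0.0271  0.1183] toolx [-0.993  0.121 -0.   ] w 0.17 grip 69.04465556144714 F [-1.5 -1.6  3.8] q [-0.1   0.13  2.14 -0.    0.87 -1.55]
shift [-0.01 -0.02 -0.02] turn [-0.  0. -0.] shift in turned frame [-0.01 -0.02 -0.02]
```

>>> {"name": "jog_arm", "arguments": {"increments": [[[0,0,-0.03,0,0,0,-1],[0,0,-0.06,0,0,0,-1],[0,0,-0.09,0,0,0,-1],[0,0,-0.12,0,0,0,-1],[0,0,-0.15,0,0,0,-1]]]}}

```text
time: 14.98
tool_pos: [0.4971, -0.0268, 0.1312]
tcp_rot: [-0.191, -3.134, -0.0]
wrist_force: [-0.3, 1.2, -5.8]
width: 0.18
grip_force: 68.2
```

>>> {"name": "jog_arm", "arguments": {"increments": [[[0,0,-0.15,0,0,0,-1],[0,0,-0.12,0,0,0,-1],[0,0,-0.08,0,0,0,-1],[0,0,-0.04,0,0,0,-1],[0,0,0,0,0,0,-1]]]}}

```text
time: 15.4
tool_pos: [0.4981, -0.027, 0.1439]
tcp_rot: [0.191, 3.135, -0.0]
wrist_force: [0.1, 0.0, -5.8]
width: 0.175
grip_force: 68.2
```

Run:
```python
from go import *
todo(498,-27.1,238.5,-6.95); s=read_state(); print(s['torque'])
im,d=viewer.read_camera('side'); np.savez('side6.npz',im=im,d=d); cv2.imwrite('pics/side6.png',cv2.resize(im[140:280,220:380],None,fx=4.2,fy=4.2))
```

```text
t 15.4 pos [ 0.4981 -0.027   0.1439] toolx [-0.993  0.121 -0.001] w 0.175 grip 68.23633432388306 F [ 0.1  0.  -5.8] q [-0.1   0.09  2.13 -0.    0.92 -1.55]
shift [ 0.   -0.   -3.15] turn [ 0.    0.01 -0.  ] shift in turned frame [ 0.   -0.   -3.15]
[-0.05126006  0.03119761  0.02806529]
```

View pics/side6.png

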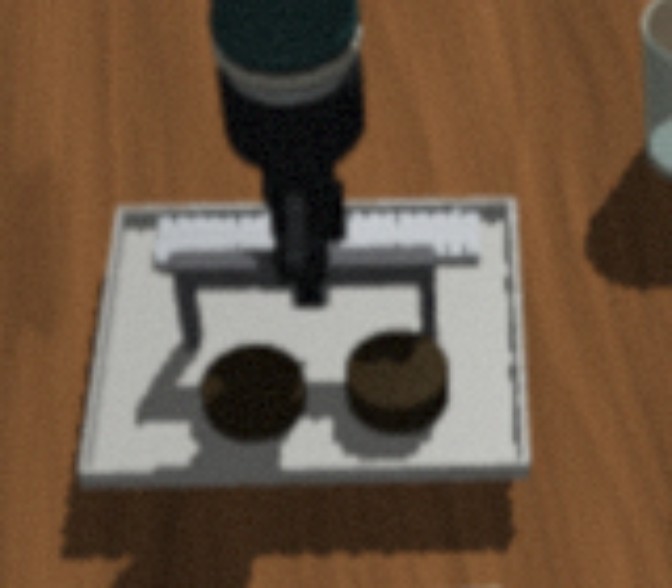

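The tray is about 25 mm off the table and level, with the rule along the far lip and both discs in place at (253,392) and (397,382). I'll lift the remaining 95 mm.

>>> {"name": "jog_arm", "arguments": {"increments": [[[0,0,-0.05,0,0,0,-1],[0,0,-0.1,0,0,0,-1],[0,0,-0.15,0,0,0,-1],[0,0,-0.2,0,0,0,-1],[0,0,-0.25,0,0,0,-1]]]}}

```text
time: 15.87
tool_pos: [0.4976, -0.0269, 0.1662]
tcp_rot: [-0.191, -3.135, -0.0]
wrist_force: [-0.1, 0.9, -6.3]
width: 0.173
grip_force: 68.2
```

>>> {"name": "jog_arm", "arguments": {"increments": [[[0,0,-0.25,0,0,0,-1],[0,0,-0.25,0,0,0,-1],[0,0,-0.25,0,0,0,-1],[0,0,-0.25,0,0,0,-1],[0,0,-0.25,0,0,0,-1]]]}}

```text
time: 16.28
tool_pos: [0.4979, -0.027, 0.2044]
tcp_rot: [0.191, 3.135, -0.0]
wrist_force: [0.5, 0.1, -4.9]
width: 0.174
grip_force: 68.2
```

>>> {"name": "jog_arm", "arguments": {"increments": [[[0,0,-0.25,0,0,0,-1],[0,0,-0.25,0,0,0,-1],[0,0,-0.2,0,0,0,-1],[0,0,-0.2,0,0,0,-1],[0,0,-0.12,0,0,0,-1]]]}}

```text
time: 16.7
tool_pos: [0.4981, -0.027, 0.2349]
tcp_rot: [0.191, 3.135, -0.0]
wrist_force: [0.9, 0.3, -5.1]
width: 0.177
grip_force: 68.3
```

>>> {"name": "jog_arm", "arguments": {"increments": [[[0,0,-0.08,0,0,0,-1],[0,0,-0.05,0,0,0,-1],[0,0,0,0,0,0,-1],[0,0,0,0,0,0,-1],[0,0,0,0,0,0,-1]]]}}

```text
time: 17.12
tool_pos: [0.4975, -0.0269, 0.2374]
tcp_rot: [-0.191, -3.135, -0.0]
wrist_force: [0.0, -0.2, -6.3]
width: 0.172
grip_force: 68.2
```

>>> {"name": "jog_arm", "arguments": {"increments": [[[0,0,0,0,0,0,-1],[0,0,0,0,0,0,-1],[0,0,0,0,0,0,-1],[0,0,0,0,0,0,-1],[0,0,0,0,0,0,-1]]]}}

```text
time: 17.53
tool_pos: [0.4978, -0.027, 0.2378]
tcp_rot: [-0.191, -3.136, 0.0]
wrist_force: [0.8, -0.5, -5.5]
width: 0.173
grip_force: 68.2
```

Run:
```python
from go import *
todo(498,-27.1,238.5,-6.95)
im,d=viewer.read_camera('side'); cv2.imwrite('pics/side7.png',cv2.resize(im[90:270,220:400],None,fx=3.3,fy=3.3))
W=cloud('side',d); hsv=cv2.cvtColor(im,cv2.COLOR_BGR2HSV)
m=(W[...,2]>.105)&(W[...,2]<.14)&(hsv[...,1]<60)&(hsv[...,2]>150)&(d>0); m=cv2.erode(m.astype(np.uint8),np.ones((3,3)))>0
P=W[m]; A=np.c_[P[:,:2]-P[:,:2].mean(0),np.ones(len(P))]; k=np.linalg.lstsq(A,P[:,2],rcond=None)[0]; print(len(P),'slope deg',np.degrees(k[:2]),'z',k[2])
```

```text
t 17.5333 pos [ 0.4978 -0.027   0.2378] toolx [-0.993  0.121  0.   ] w 0.173 grip 68.24511766433716 F [ 0.8 -0.5 -5.5] q [-0.1  -0.02  2.05 -0.    1.11 -1.55]
shift [-0.01 -0.   -0.02] turn [-0. -0. -0.] shift in turned frame [-0.01 -0.   -0.02]
2276 slope deg [0.21792727 0.84952159] z 0.12244311315016783
```

View pics/side7.png

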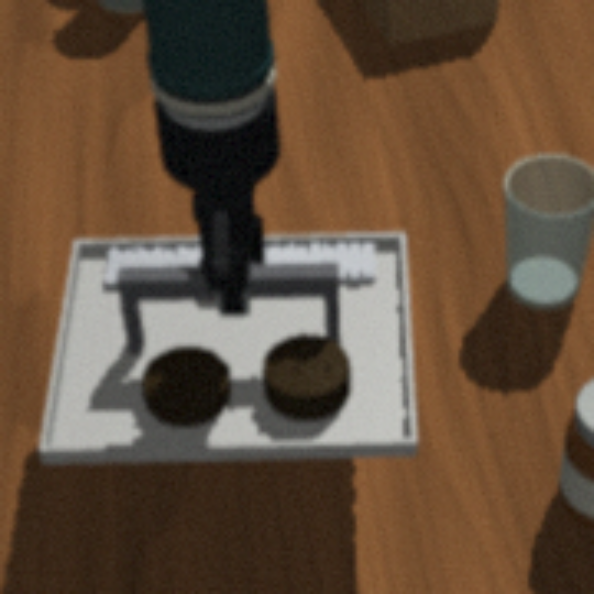

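The carrier is steady about 12 cm up and level; the 0.85° slope is biased by the rule, which sits on the +y side. The rule is along the lip and both discs are in place. I'm handing in.

```bash
python3 -c "
from h import *
print(bot.finish_job())"
```

```text
the job is handed in; nothing more can be done
None
```

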